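# Unlock the specimen case and hold the key turned

### The arm

A 7-joint arm with a two-finger parallel gripper is mounted at the origin on the work surface. World frame = base frame: x ahead of the robot, y to its left, z up, the work surface at z = 0. Lengths are in m, angles in rad, forces in N, time in s.
With the tool pointing down it reaches from about 0.35 to 0.9 m from the base axis. Payload 19.9 kg.
Tool frame: the origin (TCP) lies between the finger pads; the fingertips stand 19 mm ahead of it and the grasp point (between the pads) is the TCP; z points along the fingers, y is the direction in which the jaws open and shut (so a half turn about z gives the same grasp; the last joint's range is limited). The gripper opens to 94 mm and grips with 3 to 60 N. Pads are 16 mm wide; open, the fingers measure 119 mm over their backs; the gripper's body (75 mm by 177 mm) begins 78 mm behind the grasp point.
Start: joints at [1.137, 0.417, -0.01, 1.614, 0.005, 1.111, -0.053], TCP at [0.239, -0.577, 0.224] pointing down, gripper open.
Joint ranges: [-2.81, 2.81], [-0.39, 2.02], [-1.27, 1.25], [0.06, 2.57], [-1.19, 4.33], [0.19, 2], [-2.82, 2.82]. Speed limits (rad/s): [1.89, 1.89, 2.39, 2.39, 3.01, 3.01, 3.01].

### API

Orientations are given as a 3x3 rotation matrix whose columns are the frame's x, y, z axes.
In Python, from rig import robot gives the robot as it stands. Calls block until the motion is done:
- robot.move_ptp(position, orientation): joint-space move of the TCP to a pose.
- robot.move_linear(position, velocity=0.15, frame=None, threshold=None): straight line of the TCP; frame=None keeps the orientation; velocity is the mean speed in m/s. With threshold (N) it stops when the force on the tool has changed by that much, and returns True; else False.
- robot.goto_joints(angles): joint-space move.
- robot.gripper_to(opening): finger opening in m; the grip force is fixed at half the most; returns when the fingers have stopped.
- robot.pause(seconds).
- robot.ik(position, orientation): joint angles nearest the present ones, or None.
- robot.get_state(): the state.
- robot.grab_frame(name): name is "side" or "top" or "wrist"; returns the picture (480x640x3 uint8, red, green, blue); there is no depth.
- robot.camera_info(name): a dict with "fx", "fy", "cx", "cy" (pixels), "rvec" (rotation vector, rad) and "tvec" (3), from world to camera coordinates, as OpenCV has them. Camera axes: x right, y down, z forward; pixel columns grow to the right and rows downward; lengths in m; the calibration is good to about 2 mm. The wrist camera is an equidistant fisheye: a pixel r from the principal point sees the ray r / f radians off the axis. A picture is of the moment at which its call begins: read the wrist's pose just before it. camera_info takes no time and is no camera call; for the wrist camera it gives the pose at the moment of the call.
A pose or a line that the arm cannot do raises robot.PlanningError and nothing moves.
- robot.sign_off(): hands the job in, once; it reports no verdict.
The state is a dict: "time": time; "qpos": joint angles; "joint_vel": joint speeds; "effort": joint torques, N m; "ee_pos": TCP position; "tool_rot": TCP orientation; "force": force on the tool from outside, world axes, zero at the start; "moment": the same for the moment, N m; "opening": finger opening in m.
Only numpy, scipy, OpenCV 4.12 (cv2) and the standard library are available. Lean on these libraries where they do the work, as an engineer would, in place of code of your own. Each camera call takes 0.05 s, during which the arm holds its last target.

### The job

Take the red-headed key out of its wooden block and push it into the keyhole of the specimen case, working it past the sticky pins (a small wiggle helps) until its collar sits fully home on the lock face. Then turn it a quarter turn clockwise (seen from above) against the return spring so that the bolt is drawn, and finish while still gripping the key and holding it turned; do not let go. Leave the pyrite cube, unit-cell frame, vial and petri dish where they are.

Things in the scene. Friction and masses are not known exactly. Their poses are not given: they have to be found in the camera images.
- key: Loose upright key, 60 g, 82 mm long. Origin mid-tip (lowest point); z up the shank, x along the width of blade and head, y through their thickness. Steel blade 16 (x) by 5 mm (y), z = 0 to 14 mm, lowest 2.5 mm tapered to an edge. Round 5 mm shank. Brass collar, 22 mm diameter, z = 34 to 37 mm, stops on the lock face. The key is the same after a half turn about z.
- key_head (a point): Centre of the key's red plastic head, 65 mm above the tip, axes as the key. The head, to be gripped, is 30 mm (x) by 9 mm (y) by 34 mm high (48 to 82 mm above the tip).
- keyblock: Fixed wooden block, 64 x 64 mm, 45 mm high, origin at the centre of its underside. At the start the key stands in its upright through slot (18.5 mm along x, 7 mm along y), collar on the block's top, tip 11 mm above the desk, axes as the block's. Lift the key straight up.
- case: Fixed grey steel specimen case with a glazed tray. Origin on the desk, straight below the lock axis. It reaches 75 mm to either side of it in x, 54 mm to -y and 174 mm to +y, 57 mm high; the steel lock block, 56 x 56 mm about the lock axis, rises to 75 mm.
- keyhole (a point): Centre of the keyhole in the level lock face, 75 mm above the desk; axes as the case (z up). A slot 18.5 mm long (x) by 7 mm wide (y), its mouth funnelled 3 mm wider on every side. The key goes straight down, its x along the keyhole's x (either way round), and is home 34 mm deep with its collar on the face.
- lock_pins (a point): Point on the lock axis in the plug, 26 mm below the lock face. The slot above is fixed, 18 mm deep: the key can turn only in the last 2 mm before home, and once turned it cannot be pulled out. Two sprung sticky side pins catch the blade at about 23 and 29 mm depth: a straight push past takes about 10 to 15 N, half that with a wiggle of 4 degrees about z.
- plug (a joint): Turn of the lock plug, rad: 0 locked, grows clockwise seen from above, stop at 1.66. A return spring (0.05 N m at 0, 0.2 at a quarter turn) brings it back when the key is let go. The key has about 0.1 rad of play in the plug, so it must turn that much more than the plug. It draws a small brass bolt on top of the case out of its keeper, 11.5 mm per rad.
- pyrite: Loose brassy cube, 36 mm, 230 g; bystander. Origin at the centre of its underside.
- unitcell: Loose silver aluminium body-centred unit-cell frame, 72 mm cube of rods and balls; bystander. Origin at the centre of its underside.
- vial: Loose squat amber glass vial with black cap, 38 mm diameter, 50 mm high; bystander. Origin at the centre of its underside.
- petri: Loose smoked glass petri dish, 90 mm diameter, 16 mm high; bystander. Origin at the centre of its underside.
There are look-alikes about, which are no part of the job. Of the things shaped like the keyblock, the wooden one is meant. There is more than one size of the key; the one meant has the size given above.

How it is judged:
By the outcome, as a careful person would: the job done as asked, in the order asked, and still so for the second after the job is handed in, while the arm keeps its last pose, push and grip.
It also fails if it takes over 51 s, if anything falls off the work surface, if the arm or the gripper's body presses on something with over 40 N, if the wrist force passes 120 N, or if a joint passes its speed limit or range.

## Working session

There is one attempt and no reset: what is moved stays moved. The work goes in short steps, each a Python script; the robot and the scene stay as the last script left them, time stands still between calls to the robot, and variables do not carry over. Pictures are saved under pics/ and viewed, and the job is handed in when it is done.

```bash
ls; mkdir -p pics; python3 - <<'E'
from rig import robot
import cv2
for n in("side","top","wrist"):
    f=robot.grab_frame(n); cv2.imwrite(f"pics/{n}0.png",f[:,:,::-1]); print(n,robot.camera_info(n))
s=robot.get_state(); print(s['time'],s['ee_pos'],s['tool_rot'],s['opening'])
E
```

```text
pics
side {'fx': 478.67238719270085, 'fy': 478.67238719270085, 'cx': 328.9731951687651, 'cy': 232.65670384096646, 'rvec': array([ 2.17227492, -0.21924518,  0.11221954]), 'tvec': array([-0.55215906,  0.07529668,  0.82192205])}
top {'fx': 491.19476329200535, 'fy': 491.19476329200535, 'cx': 309.1611236771098, 'cy': 247.83207526368787, 'rvec': array([ 2.16025986, -2.11030094,  0.14915725]), 'tvec': array([-0.07508232,  0.56177794,  1.07379296])}
wrist {'fx': 371.64829954431775, 'fy': 371.64829954431775, 'cx': 318.5599104104071, 'cy': 241.08748087090876, 'rvec': array([-2.43760075,  1.62866193,  0.20241396]), 'tvec': array([-0.62361851, -0.02394843,  0.38942197])}
0.15 [ 0.23911592 -0.57715898  0.22399462] [[ 9.23842187e-01  3.82773320e-01 -4.45644319e-04]
 [ 3.82773567e-01 -9.23841828e-01  8.20202564e-04]
 [-9.77532038e-05 -9.28318596e-04 -9.99999564e-01]] 0.09415979577464807
```

View pics/side0.png

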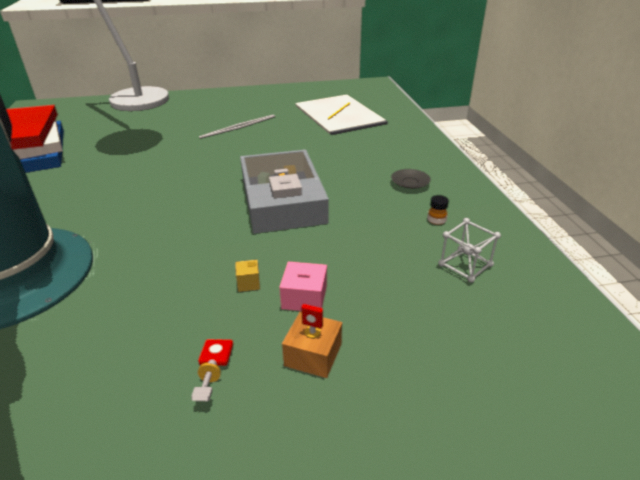

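View pics/top0.png

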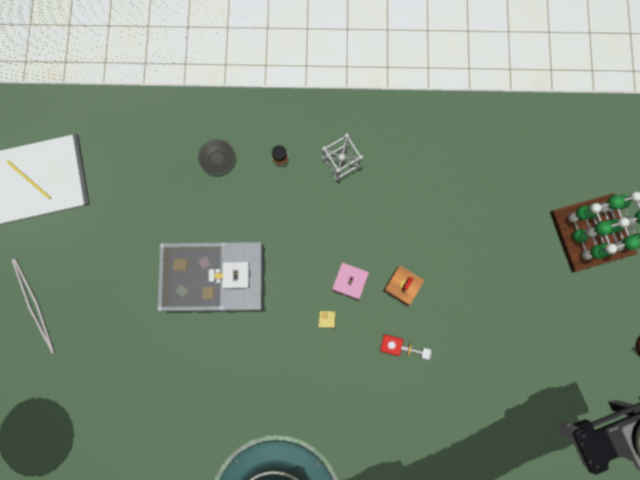

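View pics/wrist0.png

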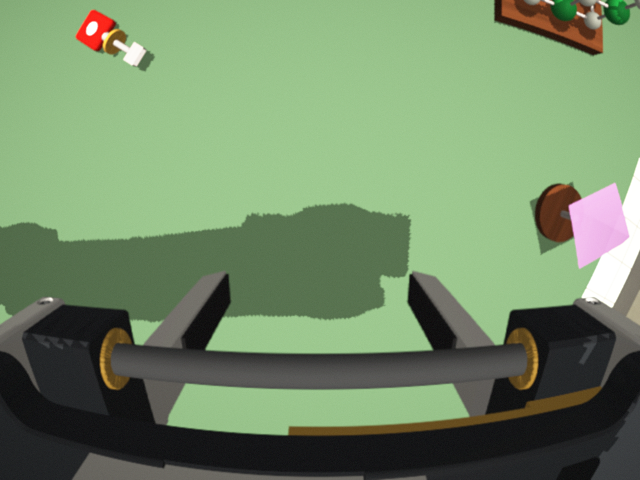

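The side view shows the orange wooden block with an upright red key at about (312,345), a pink decoy block and a flat decoy key. In the top view the block is at (405,286), the lock at (235,275), and the case's tray extends left (+y). I'll zoom in and localise next.

```bash
cat > h.py <<'E'
import numpy as np, cv2
def ray(ci,px,fish=False):
    R=cv2.Rodrigues(np.array(ci['rvec']))[0]; t=np.array(ci['tvec'])
    px=np.atleast_2d(np.array(px,float))
    K=np.array([[ci['fx'],0,ci['cx']],[0,ci['fy'],ci['cy']],[0,0,1]])
    if fish: n=cv2.fisheye.undistortPoints(px[:,None],K,np.zeros(4))[:,0]
    else: n=(px-[ci['cx'],ci['cy']])/[ci['fx'],ci['fy']]
    d=np.c_[n,np.ones(len(n))]@R
    return -R.T@t,d
def atz(ci,px,z,fish=False):
    c,d=ray(ci,px,fish); return c+d*((z-c[2])/d[:,2])[:,None]
def proj(ci,P,fish=False):
    P=np.atleast_2d(np.array(P,float))
    K=np.array([[ci['fx'],0,ci['cx']],[0,ci['fy'],ci['cy']],[0,0,1]])
    r=np.array(ci['rvec']);t=np.array(ci['tvec'])
    if fish: return cv2.fisheye.projectPoints(P[:,None],r.reshape(3,1),t.reshape(3,1),K,np.zeros(4))[0][:,0]
    return cv2.projectPoints(P,r,t,K,None)[0][:,0]
E
python3 - <<'E'
from rig import robot
from h import *
im=cv2.imread('pics/top0.png')
a=cv2.resize(im[230:370,330:450],None,fx=5,fy=5,interpolation=cv2.INTER_CUBIC)[:600]
b=cv2.resize(im[235:320,150:275],None,fx=6,fy=6,interpolation=cv2.INTER_CUBIC)
cv2.imwrite('pics/ta.png',a);cv2.imwrite('pics/tb.png',b)
ci=robot.camera_info('top')
print(atz(ci,[405,286],.045),atz(ci,[407,284],.093),atz(ci,[235.5,275],.075),atz(ci,[[383,345],[431,353]],0.005))
E
```

```text
[[ 0.4815042  -0.27832806  0.045     ]] [[ 0.48203734 -0.2739384   0.093     ]] [[0.49453928 0.09752344 0.075     ]] [[ 0.34916531 -0.23486881  0.005     ]
 [ 0.3340361  -0.34358119  0.005     ]]
```

View pics/ta.png

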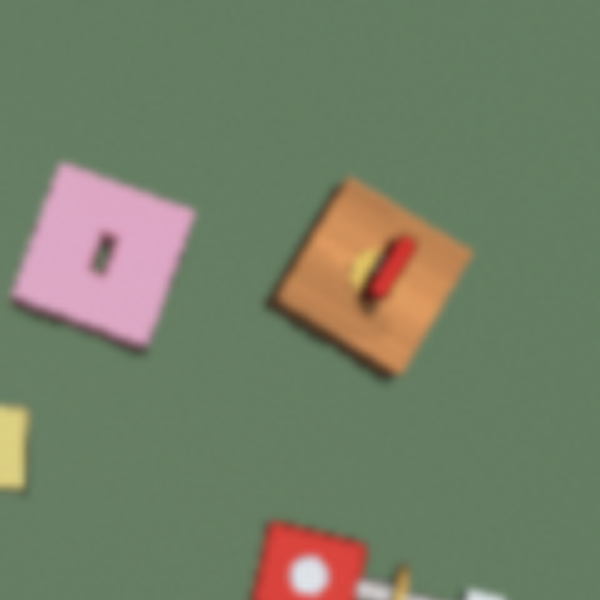

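View pics/tb.png

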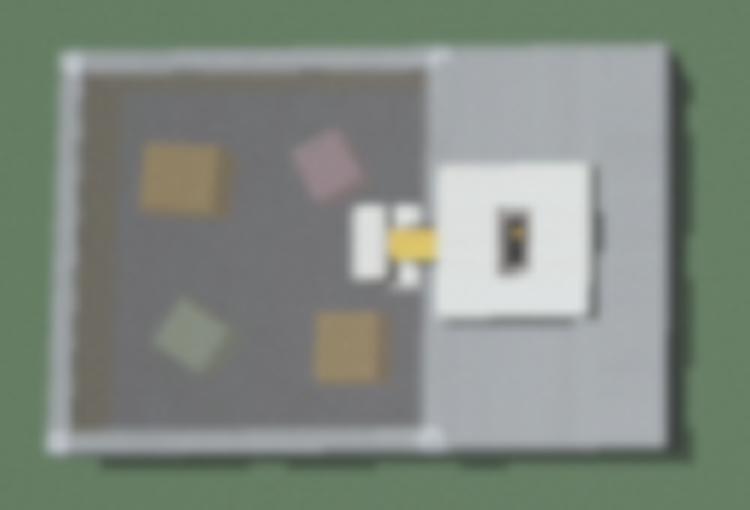

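```bash
cat >> h.py <<'E'
def Rt(yaw):  # tool down, tool x at yaw
    c,s=np.cos(yaw),np.sin(yaw)
    return np.array([[c,s,0],[s,-c,0],[0,0,-1.]])
E
python3 - <<'E'
from rig import robot
from h import *
s=robot.get_state();ci=robot.camera_info('wrist')
c,d=ray(ci,[[ci['cx'],ci['cy']]],True)
print('cam in tool',s['tool_rot'].T@(c-s['ee_pos']), s['tool_rot'].T@d[0])
for p,y in [((.482,-.274,.25),148.5),((.482,-.274,.076),148.5),((.4945,.0975,.25),180),((.4945,.0975,.106),180),((.4945,.0975,.106),82)]:
    q=robot.ik(np.array(p),Rt(np.radians(y))); print(y,None if q is None else np.round(q,2))
E
```

```text
cam in tool [ 0.07118313 -0.000719   -0.15874017] [-2.42697875e-01 -4.82373504e-04  9.70101803e-01]
148.5 [ 0.91  0.31 -0.55  1.75  0.18  1.13  1.33]
148.5 [ 0.86  0.53 -0.5   1.89  0.35  0.8   1.19]
180 [ 0.59  0.31 -1.    1.86  0.28  1.13  1.06]
180 [ 0.54  0.57 -1.    1.99  0.6   0.92  0.79]
82 [ 0.37  0.47 -0.76  1.99  0.43  0.85 -0.77]
```

```bash
python3 - <<'E'
from rig import robot
from h import *
robot.move_ptp(np.array([.482,-.275,.22]),Rt(np.radians(148.5)))
ci=robot.camera_info('wrist'); f=robot.grab_frame('wrist'); cv2.imwrite('pics/w1.png',f[:,:,::-1])
import pickle; pickle.dump(ci,open('w1.pkl','wb'))
print(robot.get_state()['time'])
E
```

```text
1.6417
```

View pics/w1.png

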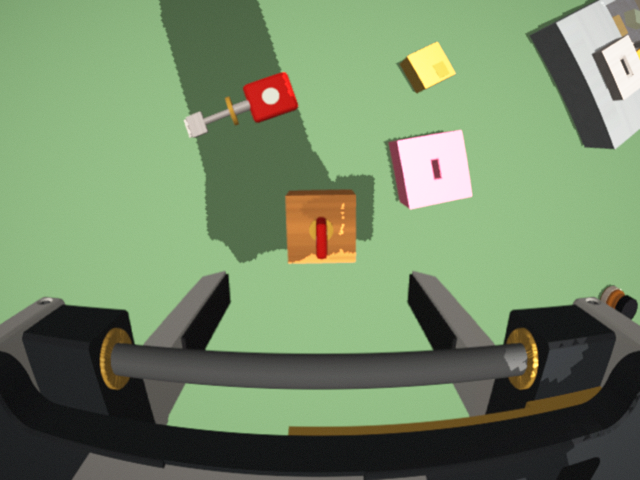

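```bash
python3 - <<'E'
import cv2
im=cv2.imread('pics/w1.png')
cv2.imwrite('pics/w1z.png',cv2.resize(im[180:275,270:375],None,fx=6,fy=6,interpolation=cv2.INTER_CUBIC))
E
```

```text
(no output)
```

View pics/w1z.png

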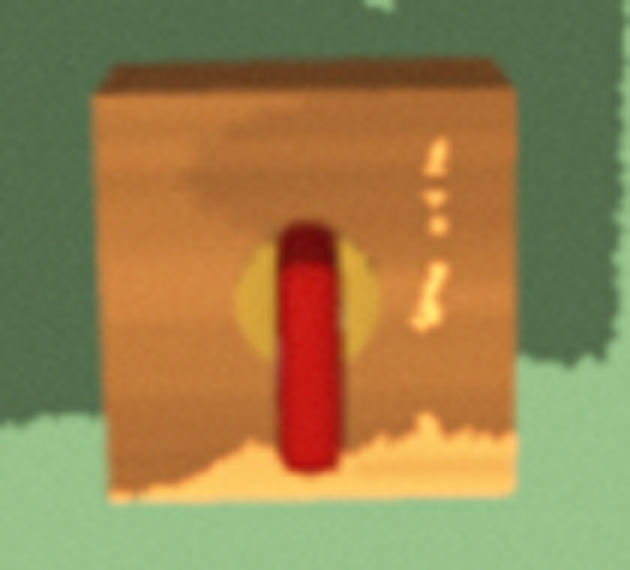

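```bash
python3 - <<'E'
from h import *
import pickle
ci=pickle.load(open('w1.pkl','rb'))
u=lambda p: (np.array(p,float)+.5)/6-.5+[270,180]
P=atz(ci,u([(93,94),(517,88),(517,494),(108,501)]),.045,True)
print(P.round(4),P.mean(0).round(4)); 
for i in range(4): e=P[(i+1)%4]-P[i]; print(np.linalg.norm(e).round(4),np.degrees(np.arctan2(e[1],e[0])).round(2))
H=atz(ci,u([(309,264),(310,471)]),.093,True); e=H[1]-H[0]
print(H.round(4),H.mean(0).round(4),np.linalg.norm(e),np.degrees(np.arctan2(e[1],e[0])))
E
```

```text
[[ 0.4412 -0.2852  0.045 ]
 [ 0.474  -0.2303  0.045 ]
 [ 0.5291 -0.2626  0.045 ]
 [ 0.4963 -0.3179  0.045 ]] [ 0.4852 -0.274   0.045 ]
0.0639 59.15
0.064 -30.42
0.0643 -120.69
0.0641 149.28
[[ 0.4722 -0.2664  0.093 ]
 [ 0.4963 -0.2811  0.093 ]] [ 0.4843 -0.2738  0.093 ] 0.028198573644229445 -31.320251837183243
```

```bash
python3 - <<'E'
from rig import robot
from h import *
robot.move_ptp(np.array([.490,.098,.22]),Rt(np.pi))
ci=robot.camera_info('wrist'); f=robot.grab_frame('wrist'); cv2.imwrite('pics/w2.png',f[:,:,::-1])
import pickle; pickle.dump(ci,open('w2.pkl','wb'))
print(robot.get_state()['time'])
p=proj(ci,[[.4945,.0975,.075]],True)[0];print(p)
x0,y0=(p-50).astype(int);print(x0,y0)
cv2.imwrite('pics/w2z.png',cv2.resize(f[y0:y0+100,x0:x0+100,::-1],None,fx=6,fy=6,interpolation=cv2.INTER_CUBIC))
E
```

```text
3.0833
[318.3549611  238.38014359]
268 188
```

View pics/w2.png

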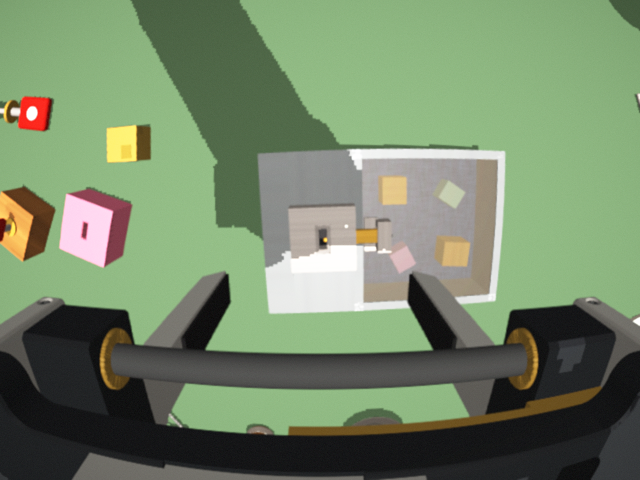

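View pics/w2z.png

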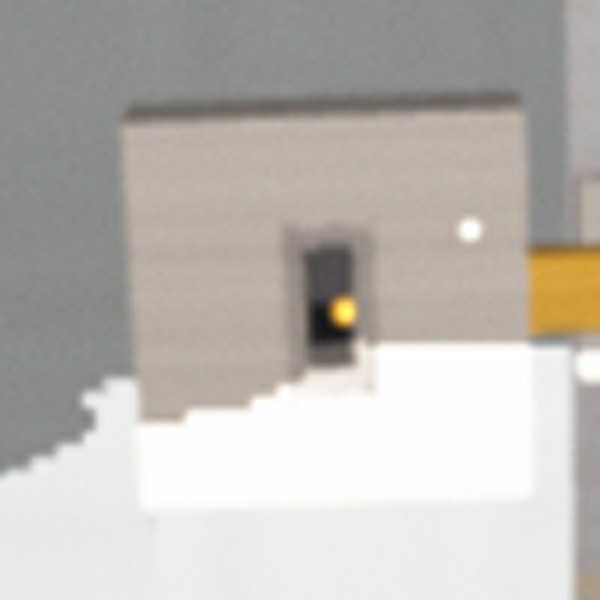

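```bash
python3 - <<'E'
from h import *
import pickle
ci=pickle.load(open('w2.pkl','rb'))
u=lambda p: (np.array(p,float)+.5)/6-.5+[268,188]
P=atz(ci,u([(123,122),(524,107),(533,496),(143,511)]),.075,True)
print(P.round(4),P.mean(0).round(4)); 
for i in range(4): e=P[(i+1)%4]-P[i]; print(np.linalg.norm(e).round(4),np.degrees(np.arctan2(e[1],e[0])).round(2))
P=atz(ci,u([(283,230),(374,226),(377,390),(291,394)]),.075,True)
print(P.mean(0).round(4),P.round(4))
P=atz(ci,u([(305,246),(354,244),(357,366),(309,367)]),.072,True)
print(P.mean(0).round(4))
# case bottom-left side corners whole-image at z=.057
P=atz(ci,[(259,154),(270,313),(504,152),(493,299)],.057,True); print(P.round(4))
E
```

```text
[[0.4685 0.0725 0.075 ]
 [0.4665 0.1278 0.075 ]
 [0.5229 0.1303 0.075 ]
 [0.525  0.0741 0.075 ]] [0.4957 0.1012 0.075 ]
0.0554 92.03
0.0565 2.5
0.0562 -87.89
0.0566 -178.38
[0.4954 0.1012 0.075 ] [[0.4838 0.0945 0.075 ]
 [0.4833 0.1072 0.075 ]
 [0.5069 0.1077 0.075 ]
 [0.5075 0.0955 0.075 ]]
[0.4954 0.1013 0.072 ]
[[0.4236 0.0464 0.057 ]
 [0.5721 0.051  0.057 ]
 [0.4161 0.271  0.057 ]
 [0.5626 0.2748 0.057 ]]
```

```bash
python3 - <<'E'
from rig import robot
from h import *
R=Rt(np.radians(149.2))
p=np.array([.4846,-.2739,.14])
robot.move_ptp(p,R)
p[2]=.077
print(robot.move_linear(p,velocity=.08,threshold=15))
s=robot.get_state();print(s['ee_pos'],s['force'],s['moment'])
robot.gripper_to(0.0)
s=robot.get_state();print(s['ee_pos'],s['force'],s['moment'],s['opening'],s['time'])
ci=robot.camera_info('wrist'); f=robot.grab_frame('wrist'); cv2.imwrite('pics/w3.png',f[:,:,::-1])
E
```

```text
False
[ 0.48486197 -0.2739738   0.07736658] [-0.32537464  0.19650437 -0.29154247] [-0.00033856 -0.13746222 -0.01210177]
[ 0.48445104 -0.27411771  0.07696537] [-1.13927374 -1.31684524 -0.43505855] [-0.3325568   0.07839819  0.00971379] 0.008707965907363275 6.7
```

View pics/w3.png

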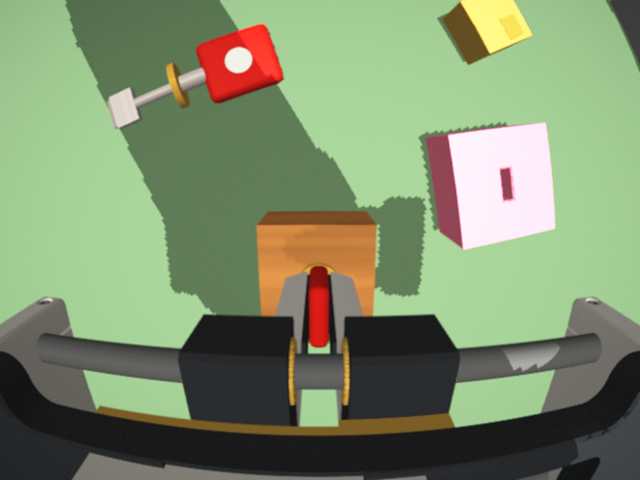

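```bash
python3 - <<'E'
from rig import robot
from h import *
s=robot.get_state();p=s['ee_pos'].copy(); p[2]=.17
print(robot.move_linear(p,velocity=.1,threshold=20))
s=robot.get_state();print(s['ee_pos'],s['force'],s['opening'])
robot.move_ptp(np.array([.4955,.1012,.165]),Rt(np.radians(182)))
s=robot.get_state();print(s['ee_pos'],s['force'],s['moment'],s['opening'],s['time'])
import pickle
for n in('wrist','top','side'):
    pickle.dump(robot.camera_info(n),open(f'{n}4.pkl','wb')); f=robot.grab_frame(n); cv2.imwrite(f'pics/{n}4.png',f[:,:,::-1])
E
python3 - <<'E'
import cv2
a=cv2.imread('pics/side4.png')[90:240,220:360]; cv2.imwrite('pics/side4z.png',cv2.resize(a,None,fx=4,fy=4,interpolation=cv2.INTER_CUBIC))
E
```

```text
False
[ 0.48422728 -0.27394796  0.16939976] [ 0.41029933  0.67038665 -0.33119195] 0.008708960563803244
[0.49594842 0.09982412 0.16487312] [-0.2505558  -0.16089324 -0.27609587] [ 0.04088024 -0.15934003  0.02386637] 0.008663011219109189 9.2333
```

View pics/wrist4.png

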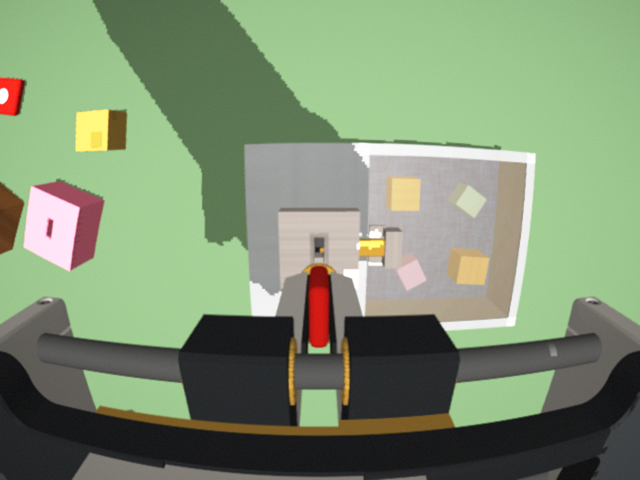

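View pics/side4z.png

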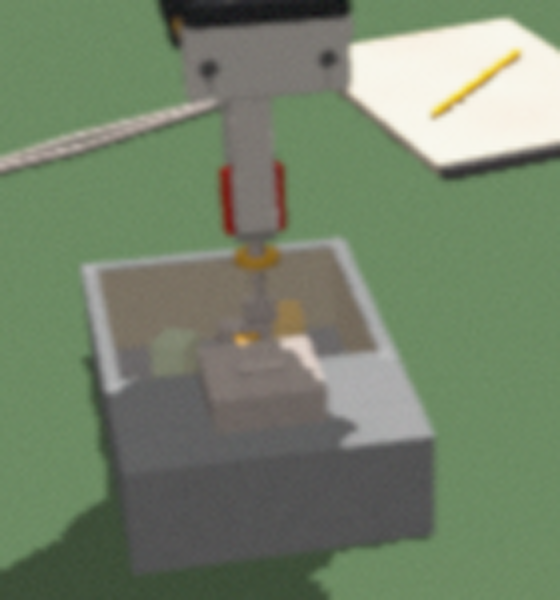

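```bash
python3 - <<'E'
from rig import robot
from h import *
R=Rt(np.radians(182))
p=np.array([.4955,.1012,.145])
print(robot.move_linear(p,velocity=.05,frame=R,threshold=8))
s=robot.get_state();print(s['ee_pos'],s['force'])
print(np.degrees(np.arctan2(s['tool_rot'][1,0],s['tool_rot'][0,0])))
p[2]=.121
print(robot.move_linear(p,velocity=.03,frame=R,threshold=6))
s=robot.get_state();print(s['ee_pos'],s['force'],s['moment'],s['opening'],s['time'])
f=robot.grab_frame('side'); cv2.imwrite('pics/s5.png',f[:,:,::-1])
cv2.imwrite('pics/s5z.png',cv2.resize(f[90:240,220:360,::-1],None,fx=4,fy=4,interpolation=cv2.INTER_CUBIC))
E
```

```text
False
[0.49541674 0.10136613 0.14486748] [ 0.679414    0.03469858 -1.35108985]
-177.98496173981505
False
[0.4954497  0.10106512 0.12101368] [-1.02620206 -2.23538765 -1.33956272] [-0.50736772 -0.0231669   0.01103383] 0.009052798189078852 10.8833
```

View pics/s5z.png

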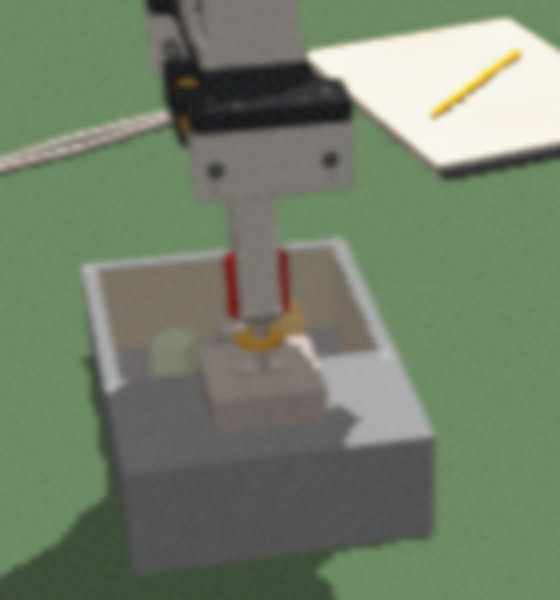

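```bash
cat > wig.py <<'E'
from rig import robot
from h import *
def wig(zs,xy,amp=4):
    sg=1
    for z in zs:
        R=Rt(np.radians(182+sg*amp)); sg=-sg
        hit=robot.move_linear(np.array([*xy,z]),velocity=.012,frame=R,threshold=25)
        s=robot.get_state();print(z,s['ee_pos'].round(4),s['force'].round(1),s['moment'].round(2),round(s['opening'],4),round(s['time'],2),hit)
        if hit: break
E
python3 - <<'E'
from wig import *
wig(np.arange(.119,.1075,-.002),(.4955,.1008))
E
```

```text
0.119 [0.4956 0.1006 0.119 ] [ 0.4 -3.  -2. ] [-0.75 -0.18 -0.03] 0.0087 11.25 False
0.11699999999999999 [0.4956 0.1007 0.1172] [-0.8 -4.   2.1] [-1.14 -0.   -0.03] 0.0085 11.57 False
0.11499999999999999 [0.4956 0.1005 0.115 ] [ 1.2 -5.  -0. ] [-1.27 -0.27 -0.02] 0.0091 11.88 False
0.11299999999999999 [0.4955 0.1007 0.113 ] [ 1.1 -4.5 -2. ] [-1.31 -0.34 -0.05] 0.0093 12.2 False
0.11099999999999999 [0.4957 0.1006 0.1111] [ 0.1 -4.8  1.5] [-1.4  -0.35 -0.1 ] 0.0089 12.52 False
0.10899999999999999 [0.4958 0.1008 0.1092] [ 1.7 -4.6  0.3] [-1.26 -0.82 -0.01] 0.0088 12.83 False
```

```bash
python3 - <<'E'
from wig import *
wig([.108,.107],(.4954,.0999))
hit=robot.move_linear(np.array([.4954,.0999,.1035]),velocity=.012,frame=Rt(np.radians(182)),threshold=15)
s=robot.get_state();print(hit,s['ee_pos'].round(4),s['force'].round(1),s['moment'].round(2),round(s['opening'],4),s['time'])
for n in('side','wrist'):
    f=robot.grab_frame(n); cv2.imwrite(f'pics/{n}6.png',f[:,:,::-1])
    if n=='side':cv2.imwrite('pics/s6z.png',cv2.resize(f[90:240,220:360,::-1],None,fx=4,fy=4,interpolation=cv2.INTER_CUBIC))
E
```

```text
0.108 [0.4956 0.1003 0.1081] [ 2.5 -0.4 -1.3] [-0.08 -0.81 -0.06] 0.0088 13.12 False
0.107 [0.4952 0.1003 0.107 ] [-0.3  0.1 -0. ] [ 0.06 -0.12  0.01] 0.0089 13.42 False
True [0.4955 0.1003 0.1067] [-2.1 -1.7 10.5] [-0.29  0.43 -0.01] 0.0088 13.625
```

View pics/s6z.png

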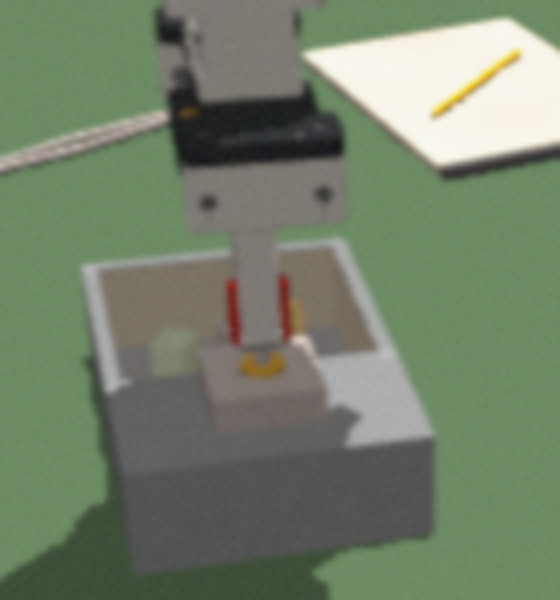

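View pics/wrist6.png

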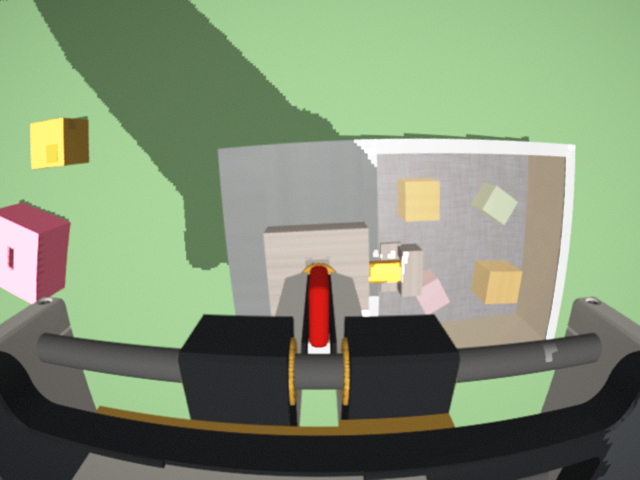

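```bash
cat > turn.py <<'E'
from rig import robot
from h import *
def turn(angs,pos,thr=25):
    for a in angs:
        t0=robot.get_state()['time']
        hit=robot.move_linear(np.array(pos),velocity=.05,frame=Rt(np.radians(a)),threshold=thr)
        s=robot.get_state();y=np.degrees(np.arctan2(s['tool_rot'][1,0],s['tool_rot'][0,0]))
        print(a,round(y,1),s['ee_pos'].round(4),s['force'].round(1),s['moment'].round(2),round(s['opening'],4),round(s['time'],2),np.round(s['qpos'],2)[[2,6]],hit)
        if hit: break
E
python3 - <<'E'
from turn import *
turn([176,168,158],(.4955,.1001,.1062))
E
```

```text
176 176.1 [0.4957 0.1003 0.1067] [-2.2 -1.9 11. ] [-0.35  0.48 -0.01] 0.0088 13.97 [-0.88  0.8 ] False
168 168.1 [0.4958 0.1002 0.1067] [-2.2 -2.2 11.8] [-0.58  0.35 -0.02] 0.0089 14.27 [-0.85  0.68] False
158 158.1 [0.4958 0.1002 0.1067] [-1.6 -2.6 10.5] [-0.7   0.38  0.05] 0.009 14.59 [-0.81  0.53] False
```

```bash
python3 - <<'E'
from turn import *
turn([146,134,122,110,100],(.4956,.1000,.1062))
f=robot.grab_frame('wrist'); cv2.imwrite('pics/w7.png',f[:,:,::-1])
E
```

```text
146 146.1 [0.4958 0.1001 0.1067] [-2.6 -2.  12.2] [-0.63  0.59  0.02] 0.009 14.95 [-0.76  0.35] False
134 134.1 [0.4958 0.1001 0.1067] [-2.6 -2.2 12.4] [-0.78  0.57  0.1 ] 0.0088 15.31 [-0.71  0.16] False
122 122.1 [0.4957 0.1001 0.1067] [-2.4 -2.6 12.8] [-0.8   0.67 -0.  ] 0.0089 15.67 [-0.66 -0.02] False
110 110.2 [0.4957 0.1    0.1067] [-2.7 -3.  12.6] [-0.85  0.72  0.11] 0.0088 16.02 [-0.62 -0.2 ] False
100 100.1 [0.4957 0.1    0.1067] [-2.4 -3.  13. ] [-0.84  0.75  0.09] 0.0086 16.35 [-0.58 -0.36] False
```

View pics/w7.png

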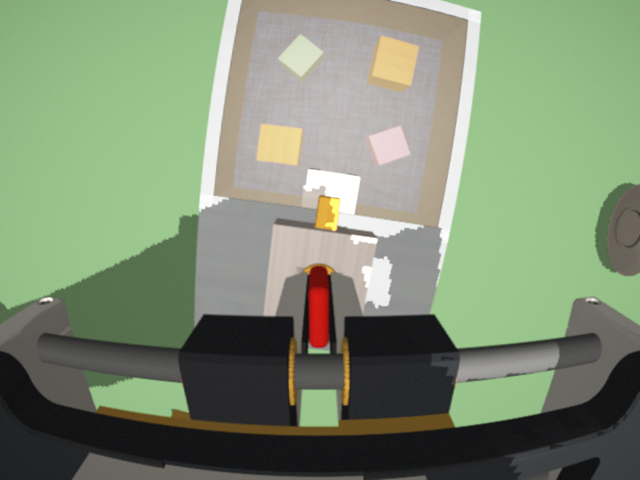

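```bash
python3 - <<'E'
from turn import *
turn([91,86,82.5],(.4956,.0999,.1062))
for i in range(6):
    robot.pause(.1);print(robot.get_state()['moment'].round(3))
for n in('wrist','top'):
    f=robot.grab_frame(n); cv2.imwrite(f'pics/{n}8.png',f[:,:,::-1])
im=cv2.imread('pics/wrist8.png');cv2.imwrite('pics/w8z.png',cv2.resize(im[140:350,240:400],None,fx=2.8,fy=2.8,interpolation=cv2.INTER_CUBIC))
E
```

```text
91 91.1 [0.4957 0.1    0.1067] [-3.  -2.6 12.5] [-0.77  0.8   0.15] 0.0086 16.71 [-0.54 -0.5 ] False
86 86.1 [0.4957 0.1    0.1067] [-3.2 -2.3 13.7] [-0.75  0.78  0.13] 0.0089 16.96 [-0.52 -0.57] False
82.5 82.7 [0.4957 0.1    0.1067] [-2.2 -3.  12.9] [-0.82  0.8   0.19] 0.009 17.21 [-0.51 -0.63] False
[-0.75   0.835  0.181]
[-0.705  0.818  0.208]
[-0.77   0.805  0.186]
[-0.72   0.772  0.145]
[-0.734  0.825  0.137]
[-0.768  0.812  0.169]
```

View pics/w8z.png

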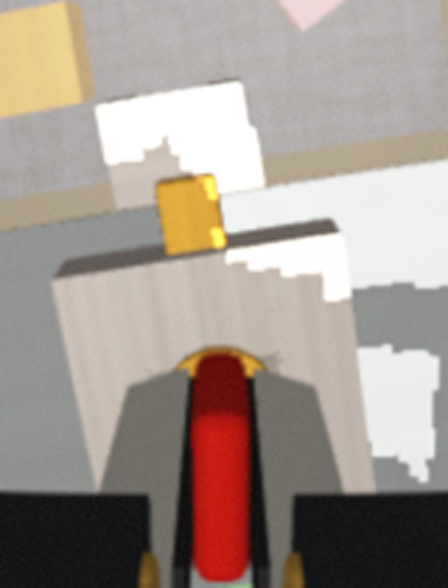

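View pics/top8.png

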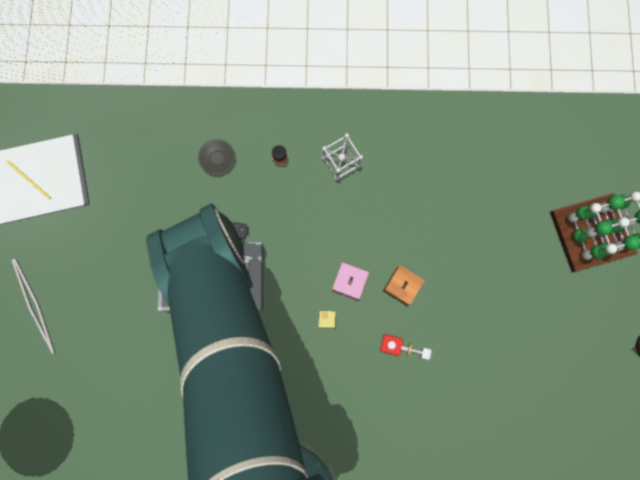

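```bash
python3 - <<'E'
from turn import *
for a in (81,79.5,78):
    turn([a],(.4956,.0999,.1062))
    m=[]
    for i in range(8):
        robot.pause(.04);m.append(robot.get_state()['moment'][2])
    print(np.mean(m))
    if np.mean(m)>.27: break
import pickle
pickle.dump(robot.camera_info('wrist'),open('w9.pkl','wb'))
f=robot.grab_frame('wrist'); cv2.imwrite('pics/w9.png',f[:,:,::-1])
im=f[:,:,::-1];cv2.imwrite('pics/w9z.png',cv2.resize(im[140:350,240:400],None,fx=2.8,fy=2.8,interpolation=cv2.INTER_CUBIC))
E
```

```text
81 81.2 [0.4957 0.1    0.1067] [-2.9 -2.4 12.9] [-0.8   0.78  0.25] 0.0092 18.16 [-0.51 -0.65] False
0.21015694443988858
79.5 79.7 [0.4957 0.1    0.1067] [-2.8 -2.2 12.7] [-0.73  0.83  0.21] 0.0087 18.74 [-0.5  -0.68] False
0.24157878902065122
78 78.2 [0.4957 0.1    0.1067] [-3.  -2.1 12.7] [-0.83  0.77  0.22] 0.009 19.32 [-0.49 -0.7 ] False
0.24229174413805962
```

View pics/w9z.png

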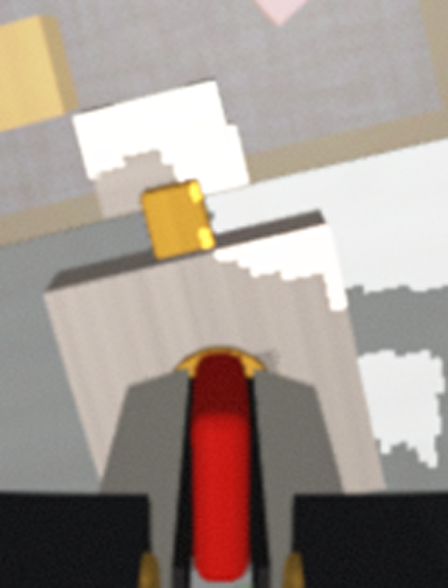

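```bash
python3 - <<'E'
from h import *
import pickle
ci=pickle.load(open('w9.pkl','rb'))
u=lambda p:(np.array(p,float)+.5)/2.8-.5+[240,140]
c,s=np.cos(np.radians(2)),np.sin(np.radians(2))
def case(P): d=P[:,:2]-[.4955,.1006]; return (np.c_[c*d[:,0]+s*d[:,1],-s*d[:,0]+c*d[:,1]]*1000).round(1)
for z in (.06,.066,.072):
    print(z,case(atz(ci,u([(172,186),(182,254),(195,130),(235,158)]),z,True)))
a=pickle.load(open('w2.pkl','rb'))
for z in (.06,.066,.072):
    print('w2',z,case(atz(a,[(357,237),(377,237),(384,237),(391,237)],z,True)))
im=cv2.imread('pics/w2.png');cv2.imwrite('pics/w2k.png',cv2.resize(im[200:275,335:410],None,fx=8,fy=8,interpolation=cv2.INTER_CUBIC))
im=cv2.imread('pics/w9.png');cv2.imwrite('pics/w9k.png',cv2.resize(im[160:240,255:345],None,fx=7,fy=7,interpolation=cv2.INTER_CUBIC))
E
```

```text
0.06 [[ 0.7 40.6]
 [-0.8 26.6]
 [ 7.8 50.4]
 [14.2 43.1]]
0.066 [[ 1.1 41.4]
 [-0.3 27.9]
 [ 8.1 50.9]
 [14.3 43.8]]
0.072 [[ 1.6 42.2]
 [ 0.2 29.1]
 [ 8.4 51.5]
 [14.4 44.6]]
w2 0.06 [[ 2.6 31. ]
 [ 3.2 48.9]
 [ 3.5 55.3]
 [ 3.7 61.7]]
w2 0.066 [[ 1.1 30.4]
 [ 1.8 48. ]
 [ 2.  54.2]
 [ 2.2 60.5]]
w2 0.072 [[-0.3 29.8]
 [ 0.3 47.1]
 [ 0.5 53.2]
 [ 0.7 59.3]]
```

View pics/w2k.png

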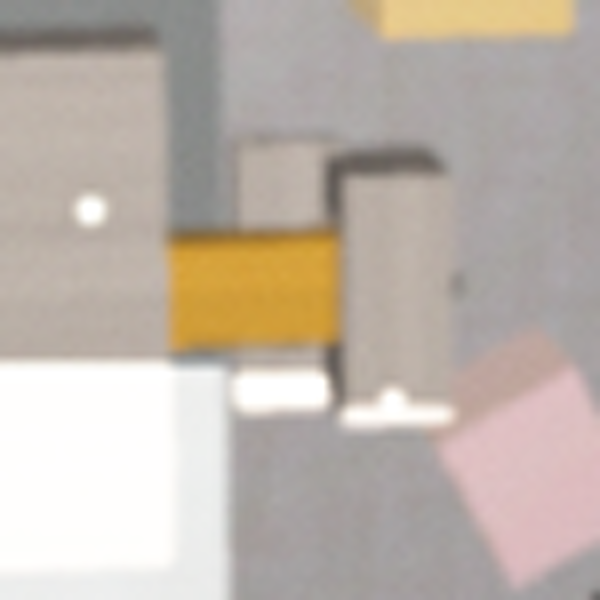

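View pics/w9k.png

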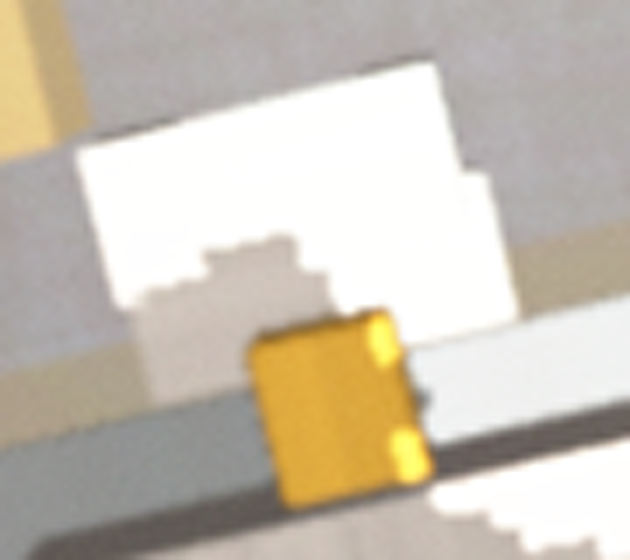

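```bash
python3 - <<'E'
from rig import robot
s=robot.get_state();print(s['ee_pos'],s['force'],s['moment'],s['opening'],s['time'])
robot.sign_off()
E
```

```text
[0.49571801 0.0999361  0.10669799] [-2.47878405 -2.35238132 13.4387766 ] [-0.77968834  0.82048352  0.24842481] 0.008992788299216112 19.7083
the job is handed in; nothing more can be done
```

I took the red-headed key from the wooden block, wiggled it past the pins and seated it in the specimen case lock. I then turned it clockwise and handed the job in at 19.7 s, still gripping the key and holding it turned. I don't have a verdict from the judge.

- **Seating:** the collar met the lock face at a tool height of 106.7 mm, against about 107 mm expected, with a steady 13 N of down-push. The side view shows the collar on the face.
- **Turn:** the tool turned about 104° against a return moment of about 0.24 N m. That puts the plug past a quarter turn, probably at its stop, but I inferred this from the tool angle and the moment and could not measure the plug itself.
- **Bolt:** its tip is about 41 mm from the lock axis. The keeper bar starts at about 48 mm, so the bolt has cleared it.
- **Grip:** the fingers are 9.0 mm apart, matching the head's thickness.
- **Bystanders:** the unit-cell frame, vial and petri dish look unmoved in the top view just before the final few degrees of turn. The same goes for the small yellow cube I took for the pyrite.

One disagreement: the top and wrist cameras put the lock about 4 mm apart. I used the wrist camera, and the sideways forces then led me to correct its position by about 1 mm in y.

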